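Stop the microscope rocking with a wedge shim

TASK

The small inspection microscope rocks because its short foot, at the far left corner seen from the robot, hangs clear of the table. Push the white plastic wedge shim along the table, thin end first, under that foot until it is snug, carries some of the weight and the rocking stops; do not jack the microscope up out of level or shove it along. The wedge is only pushed, never picked up, and the steel block, the round case and the bottle are left alone; finish with the hand clear of everything.

Things in the scene. Friction and masses are not known exactly. Their poses are not given: they have to be found in the camera images.
- microscope: White microscope, loose, 4.5 kg. Origin on the table under the base centre. Base 170 (x) x 160 (y) mm, from 28 to 50 mm up; 24 mm wide ball feet at x, y = +-60 mm, the short one at +x +y, hanging clear. Column and head (290 mm high) over y < 35 mm; beyond that nothing above 57 mm. Level at start, its weight on the other three feet; about 15 N under the short foot lifts a neighbour.
- foot_tip (a point): Lowest point of the short foot (a ball of radius 12 mm) at the microscope's +x +y corner; its height is the gap to be filled.
- short_foot (a joint): How far (m) the short foot is screwed up above the level of the other three feet, which is the gap below it: 0.006 to 0.011. The foot is locked by its thread and does not slide.
- wedge: White plastic wedge, loose, 100 g: 110 mm long (x), 45 wide (y), 3 mm thick at the thin end (+x), rising evenly to 21 at the upright back face (-x). Origin: centre of its underside. Centre starts 10 to 17 cm from the short foot, thin end roughly towards it (up to 50 degrees askew). Slides alone at 1 to 2 N; once the foot bears on it the push climbs to about 10 N when snug; friction then keeps it there.
- block: Bystander: plain dark steel block, 60 (x) x 30 (y) x 16 mm, origin at the centre of its underside.
- wafer_case: Bystander: round flat white wafer case, 116 mm in diameter, 24 mm high, origin at the centre of its underside.
- bottle: Bystander: amber bottle with a black cap, 56 mm in diameter, 120 mm high, origin at the centre of its underside.

How it is judged (in metres and radians):
On the way, in this order (a step that is already met when the one before it is completed fails the run):
1. the wedge has its thin end under the short foot (x of foot_tip in the frame of wedge between -0.055 and 0.052 m and y of foot_tip in the frame of wedge between -0.0205 and 0.0205 m), for 0.02 s.
2. the wedge is snug under the short foot (all of step 1 and contact force between wedge and microscope above 2 N), for 0.2 s.
At the end, for the whole second after the job is handed in: The wedge lies on the table with the short foot's lowest point over its ramp (within 20 mm of its centre line), pressed by more than 2 N against the microscope; the microscope is level within 0.012 rad and within 12 mm of where it stood, and both are at rest (all of step 2 and angle between microscope's own z axis and vertical below 0.012 rad and distance of microscope from where it was at the start of the episode below 0.012 m and height (world z) of wedge below 0.004 m and linear speed of each of wedge, microscope below 0.005 m/s); the robot touches nothing.
It fails at once if the wedge is lifted off the table or tipped (height (world z) of wedge above 0.01 m or angle between wedge's own z axis and vertical above 0.2 rad).
It fails at once if the microscope is shoved or tipped (distance of microscope from where it was at the start of the episode above 0.02 m or angle between microscope's own z axis and vertical above 0.03 rad).
It fails at once if a bystander is disturbed (distance of any of block, wafer_case, bottle from where it was at the start of the episode above 0.015 m).
It also fails if it takes over 70 s, if anything falls off the work surface, if the arm or the gripper's body presses on something with over 40 N, if the wrist force passes 120 N, or if a joint passes its speed limit or range.

ROBOT

A 6-joint arm with a two-finger parallel gripper is mounted at the origin on the work surface. World frame = base frame: x ahead of the robot, y to its left, z up, the work surface at z = 0. Lengths are in mm, angles in rad, forces in N, time in s.
With the tool pointing down it reaches from about 350 to 875 mm from the base axis. Payload 4.2 kg.
Tool frame: the origin (TCP) lies midway between the tips of the shut fingers; the grasp point (between the pads) lies 19 mm behind it (tcp_to_grasp is the distance from the TCP to the grasp point, in mm); z points along the fingers, y is the line along which they close (so a half turn about z gives the same grasp; the last joint's range is limited). The gripper opens to 85 mm and grips with 20 to 120 N. Pads are 22 mm wide; open, the fingers measure 114 mm over their backs; the gripper's body (76 mm by 85 mm) begins 54 mm behind the grasp point. The pads swing forward as they close: fully open they stand 13 mm farther back than shut.
Start: joints at [-0.867, 0.385, 0.008, 0, -1.194, -0.259], TCP at [268.935, -564.157, 231.312] pointing down, gripper open.
Joint ranges: [-3.14, 3.14], [-1.21, 2.06], [-1.07, 1.41], [-3.16, 2.05], [-2.99, -0.16], [-3.1, 3.1]. Speed limits (rad/s): [2.79, 2.79, 3.14, 3.14, 3.14, 3.14].

INTERFACE

Orientations are given as a unit quaternion [x, y, z, w].
In Python, from bench import read_state, get_image, job_done, tcp_to_grasp gives the robot as it stands.
- The arm moves only by the tool jog_arm, never from a script. Its argument "plan" is a list of rows, each a list of 3 entries, a list of its own where there are three numbers: the finger opening in mm, from 0 to 85.4, then the shift along the tool's x, y, z as a fraction of full scale, then the turn, a rotation vector about the tool's x, y, z as a fraction of full scale. A call has 1 to 10 rows; each row is the pose to reach, as a shift and turn from the pose commanded when the call began, along the tool's axes at that moment; what a row does not reach only later rows make up. Full scale, the value 1, is 0.1 m for a shift and 60 degrees for a turn. A row lasts 1/8 s, in which the tool goes at most 62.5 mm and 10.7 degrees, less where a joint would pass 70% of its speed; a pose out of reach is approached as far as the arm can. A call with a number of a shift or a turn outside -1 to 1 is refused whole. A call with a gripper value outside its range is refused whole. The fingers move at their own pace and stop on an object; the grip force is fixed at half the most. Time passes only in rows, so rows that repeat a pose let the fingers close. It gives the time, the measured TCP pose, the force, the opening and the grip force at its end, in the units of the state.
- read_state(): the state, without advancing time (a new reading comes with each control period).
- get_image(name): name is "side" or "top" or "wrist"; returns a dict with "img" (384x512x3 uint8, red, green, blue), "range_z" (384x512 float32, mm along the optical axis (not along the pixel's ray), 0 where there is no reading), "intrinsics" (3x3 intrinsics, pixels), "distortion" ([k1, k2, p1, p2, k3] as OpenCV has them; the pictures are not rectified), "extrinsics" (4x4, takes a point from camera to world coordinates); the wrist camera has in their place "tool_from_camera" (4x4, takes a point from camera to tool coordinates, whose origin is the TCP and whose axes are the flange's). Camera axes: x right, y down, z forward; pixel columns grow to the right and rows downward; lengths in mm; the calibration is good to about 2 mm. A picture is of the moment at which its call begins: read the wrist's pose just before it.
- job_done(): hands the job in; it is judged then, once.
The state is a dict: "clock": time; "joints": joint angles; "joint_vel": joint speeds; "joint_efforts": joint torques, N m; "position": TCP position; "ee_rot": TCP orientation; "contact_force": force on the tool from outside, world axes, zero at the start; "wrist_torque": the same for the moment, N m; "gripper_width": finger opening in mm; "grasp_force": force on a finger pad.
Only numpy, scipy, OpenCV 4.12 (cv2) and the standard library are available. Lean on these libraries where they do the work, as an engineer would, in place of code of your own. Each camera call takes 0.05 s, during which the arm holds its last target. There are 200 camera calls.

## Working session

There is one attempt and no reset: what is moved stays moved. The work goes in short steps, Python scripts to look and compute and a tool call to move; the robot and the scene stay as the last step left them, time stands still between calls to the robot, and variables do not carry over. Pictures are saved under pics/ and viewed, at most 10 in all, crops included, and the job is handed in when it is done.

Besides the shell and the picture viewer there is one more tool, called as name([rows], argument=value, ...), one row to a line, values as JSON. jog_arm: Moves the arm, as the interface text tells. Its arguments: {"type":"object","properties":{"plan":{"type":"array"}},"required":["plan"]}

```bash
mkdir -p pics; cat > h.py <<'E'
import numpy as np,cv2,pickle
from bench import *
def grab(n):
    s=read_state(); d=get_image(n); d['state']=s; return d
def cloud(d):
    K=np.array(d['intrinsics']);D=np.array(d['distortion'],float)
    v,u=np.mgrid[0:384,0:512]
    p=cv2.undistortPoints(np.stack([u,v],-1).reshape(-1,1,2).astype(np.float64),K,D).reshape(384,512,2)
    z=d['range_z'][...,None].astype(float)
    P=np.concatenate([p*z,z],-1); T=np.array(d['extrinsics'])
    W=P@T[:3,:3].T+T[:3,3]; W[d['range_z']==0]=np.nan
    return W
E
python3 - <<'E'
from h import *
s=read_state();print(s['position'],s['ee_rot'],s['clock'],tcp_to_grasp)
ims=[]
for n in('top','side'):
    d=grab(n);pickle.dump(d,open(n+'.pkl','wb'))
    W=cloud(d);print(n,np.array(d['extrinsics'])[:3,3],np.nanpercentile(W[...,2],[5,50,95]))
    cv2.imwrite(f'pics/{n}0.png',cv2.cvtColor(d['img'],cv2.COLOR_RGB2BGR))
E
```

```text
[ 268.68119112 -563.65067673  230.2237725 ] [-2.20458463e-01  9.75395769e-01  1.03990466e-03 -2.80713929e-04] 0.0 18.700000000000003
top [ 491.55365686 -105.3248496   842.59624931] [-3.11141823 -0.6259436  24.41004402]
side [398.85656353 489.38833109 442.14201921] [-2.35267873e+02  2.10117783e-01  2.58769136e+02]
```

View pics/top0.png

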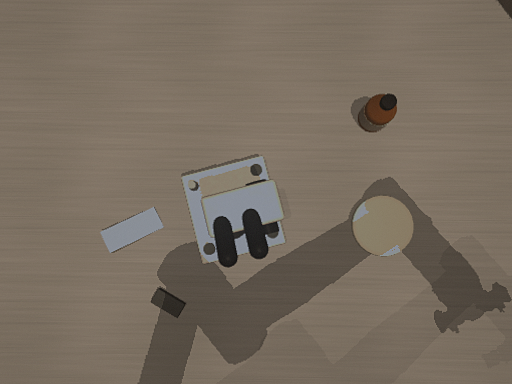

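View pics/side0.png

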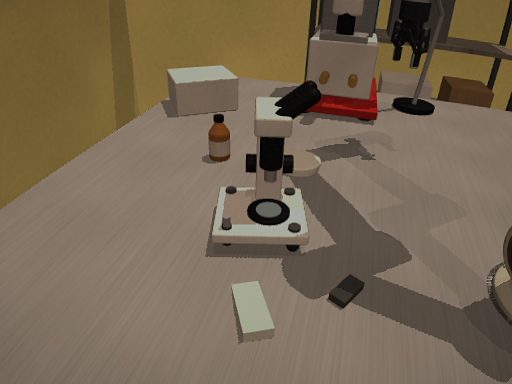

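The top view (up = +x, left = +y) shows the microscope base with corners near (183,176), (264,156), (284,240) and (203,262). The short foot's screw is at about (193,185). The wedge is at (131,230), the block at (168,302), the case at (383,225) and the bottle at (380,108). The side view confirms this layout.

```bash
python3 - <<'E'
from h import *
for n in('top','side'):
    d=pickle.load(open(n+'.pkl','rb'));W=cloud(d);im=d['img'].astype(int)
    z=W[...,2]; g=im.sum(2)
    # wedge: bright, left region
    reg=np.zeros((384,512),np.uint8)
    if n=='top': reg[195:265,85:175]=1
    else: reg[275:345,222:282]=1
    hsv=cv2.cvtColor(d['img'],cv2.COLOR_RGB2HSV)
    t,_=cv2.threshold(d['img'].max(2)[reg>0],0,255,cv2.THRESH_OTSU)
    m=((d['img'].max(2)>t)&(reg>0)).astype(np.uint8)
    c=max(cv2.findContours(m,0,1)[0],key=cv2.contourArea);m[:]=0;cv2.drawContours(m,[c],-1,1,-1)
    P=W[m>0];P=P[~np.isnan(P[:,0])]
    A=np.c_[P[:,:2]-P[:,:2].mean(0),np.ones(len(P))];co=np.linalg.lstsq(A,P[:,2],rcond=None)[0]
    print(n,'wedge px',cv2.contourArea(c),cv2.minAreaRect(c),'mean',P.mean(0),'plane',co)
    r=cv2.minAreaRect(P[:,:2].astype(np.float32));print(' rect xy',r,cv2.boxPoints(r).round(1).tolist())
    zz=[P[:,2].min(),P[:,2].max()];print(zz)
    # base
    xy=W[...,:2]
    b=(z>44)&(z<56)&(abs(W[...,0]-500)<250)&(abs(W[...,1]+30)<200)
    l,lab,st,ce=cv2.connectedComponentsWithStats(b.astype(np.uint8));print(st[1:][st[1:,4]>60])
    k=1+st[1:,4].argmax();Q=W[lab==k];Q=Q[abs(Q[:,2]-50)<6]
    r=cv2.minAreaRect(Q[:,:2].astype(np.float32));print(' base',r,cv2.boxPoints(r).round(1).tolist(),np.median(Q[:,2]))
    # dark block / case / bottle
    for nm,lo,hi in(('obj',10,130),):
        b=((z>lo)&(z<hi)&(W[...,0]<800)&(abs(W[...,1])<420)).astype(np.uint8);b=cv2.morphologyEx(b,2,np.ones((3,3)))
        l,lab,st,ce=cv2.connectedComponentsWithStats(b)
        for k in range(1,l):
            if st[k,4]>60:
                Q=W[lab==k];print(st[k],np.nanmin(Q,0).round(),np.nanmax(Q,0).round())
E
```

```text
top wedge px 1243.0 ((131.5022735595703, 229.3936767578125), (22.45075035095215, 58.79052734375), 64.65382385253906) mean [492.42716359 139.79959552  11.3333332 ] plane [-0.08318435  0.14398641 11.3333332 ]
 rect xy ((492.8299560546875, 139.34878540039062), (43.92412185668945, 108.60758209228516), 27.50588035583496) [[448.29998779296875, 177.39999389648438], [498.3999938964844, 81.0], [537.4000244140625, 101.30000305175781], [487.20001220703125, 197.6999969482422]]
[np.float64(-0.8756046013351124), np.float64(22.5127125297239)]
[[ 181  156   88  108 2957]
 [ 265  221   20   27  261]
 [ 233  230   16   26  266]]
 base ((531.9439697265625, -57.434715270996094), (169.4539031982422, 159.67843627929688), 15.054914474487305) [[429.3999938964844, -2.299999952316284], [470.8999938964844, -156.5], [634.5, -112.5], [593.0, 41.70000076293945]] 48.59511268779454
[ 359   94   38   38 1079] [ 687. -354.   10.] [ 742. -300.  123.]
[ 181  156   88  108 3076] [ 432. -124.   42.] [632.  40. 129.]
[ 352  196   61   60 2910] [ 448. -398.   11.] [ 561. -285.   28.]
[101 222  37  31 699] [449. 128.  10.] 
[... 625 characters left out ...]
703125, 197.5]]
[np.float64(-1.4865791256676175), np.float64(22.602741465138365)]
[[ 212  187   97   52 3693]]
 base ((531.1561889648438, -57.008544921875), (170.98841857910156, 159.56527709960938), 14.52112865447998) [[428.3999938964844, -1.2000000476837158], [468.3999938964844, -155.6999969482422], [633.9000244140625, -112.80000305175781], [593.9000244140625, 41.70000076293945]] 49.59086535495675
[208 114  22  45 785] [ 687. -338.   10.] [ 742. -298.  122.]
[ 212  150  109  100 6274] [ 430. -398.   11.] [631.  40. 130.]
[496 257  16  50 488] [ 66. -70.  10.] [153.  83. 130.]
[329 274  35  31 573] [328.  34.  10.] [380.  98.  18.]
[ 236  299   39   39 1138] [447. 122.  10.] [515. 198.  23.]
```

Both views agree to about 2 mm:
- **Foot:** near (574, 16).
- **Wedge:** centre near (493, 139), with the thin end heading at about -62.5° and the back face at (467, 187).

Both the base and the wedge measure out to their given sizes. I'll raise the tool and carry it over to stand behind the wedge.

jog_arm([
  [15,[0,0,-0.6],[0,0,0]],
  [15,[0,0,-0.9],[0,0,0]],
  [15,[0,0,-0.9],[0,0,0]],
])

```text
clock: 0.48
position: [269.4, -565.0, 324.2]
ee_rot: [-0.221, 0.975, -0.003, 0.001]
contact_force: [-0.1, 0.2, -1.1]
gripper_width: 32.6
grasp_force: 0.0
```

jog_arm([
  [15,[-0.35,0.46,-0.4],[0,0,0]],
  [15,[-0.71,0.92,-0.8],[0,0,0]],
  [15,[-0.71,0.92,-0.8],[0,0,0]],
])

```text
clock: 0.85
position: [293.9, -448.8, 403.3]
ee_rot: [-0.222, 0.975, -0.001, 0.001]
contact_force: [-0.8, 0.0, -1.1]
gripper_width: 15.2
grasp_force: 0.0
```

jog_arm([
  [15,[-0.35,0.46,0],[0,0,0]],
  [15,[-0.71,0.92,0],[0,0,0]],
  [15,[-0.71,0.92,0],[0,0,0]],
])

```text
clock: 1.23
position: [318.1, -334.2, 400.3]
ee_rot: [-0.223, 0.975, 0.001, -0.0]
contact_force: [0.3, -0.8, 1.1]
gripper_width: 15.2
grasp_force: 0.0
```

jog_arm([
  [15,[-0.35,0.46,0],[0,0,0]],
  [15,[-0.71,0.92,0],[0,0,0]],
  [15,[-0.71,0.92,0],[0,0,0]],
])

```text
clock: 1.6
position: [343.0, -221.2, 400.2]
ee_rot: [-0.223, 0.975, 0.001, -0.001]
contact_force: [0.5, -0.3, -0.1]
gripper_width: 15.1
grasp_force: 0.0
```

jog_arm([
  [15,[-0.35,0.46,0],[0,0,0]],
  [15,[-0.71,0.92,0],[0,0,0]],
  [15,[-0.71,0.92,0],[0,0,0]],
])

```text
clock: 1.98
position: [367.8, -107.9, 400.1]
ee_rot: [-0.223, 0.975, 0.0, -0.001]
contact_force: [-1.1, -0.0, 0.2]
gripper_width: 15.2
grasp_force: 0.0
```

jog_arm([
  [15,[-0.35,0.46,0],[0,0,0]],
  [15,[-0.71,0.92,0],[0,0,0]],
  [15,[-0.71,0.92,0],[0,0,0]],
])

```text
clock: 2.35
position: [392.4, 5.1, 399.8]
ee_rot: [-0.222, 0.975, -0.0, -0.002]
contact_force: [-0.4, -0.4, 0.1]
gripper_width: 15.3
grasp_force: 0.0
```

jog_arm([
  [15,[-0.35,0.46,0],[0,0,0]],
  [15,[-0.71,0.92,0],[0,0,0]],
  [15,[-0.71,0.92,0],[0,0,0]],
])

```text
clock: 2.72
position: [417.3, 118.1, 399.5]
ee_rot: [-0.221, 0.975, -0.001, -0.002]
contact_force: [0.3, -0.6, -0.6]
gripper_width: 15.3
grasp_force: 0.0
```

jog_arm([
  [15,[-0.35,0.46,0.3],[0,0,0]],
  [15,[-0.71,0.92,0.8],[0,0,0]],
  [15,[-0.71,0.92,0.8],[0,0,0]],
])

```text
clock: 3.1
position: [440.8, 229.7, 317.5]
ee_rot: [-0.22, 0.976, -0.002, -0.003]
contact_force: [-0.8, 0.1, 0.1]
gripper_width: 14.9
grasp_force: 0.0
```

jog_arm([
  [15,[0,0,0.2],[0,0,-0.17]],
  [15,[0,0,0.4],[0,0,-0.34]],
  [15,[0,0,0.6],[0,0,-0.5]],
  [15,[0,0,0.6],[0,0,-0.66]],
  [15,[0,0,0.6],[0,0,-0.77]],
  [15,[0,0,0.6],[0,0,-0.77]],
])

```text
clock: 3.85
position: [441.5, 229.1, 261.9]
ee_rot: [-0.584, 0.812, -0.0, 0.0]
contact_force: [-0.4, -0.9, -0.2]
gripper_width: 15.4
grasp_force: 0.0
```

jog_arm([
  [15,[0,0,0],[0,0,-0.17]],
  [15,[0,0,0],[0,0,-0.34]],
  [15,[0,0,0],[0,0,-0.5]],
  [15,[0,0,0],[0,0,-0.66]],
  [15,[0,0,0],[0,0,-0.76]],
  [15,[0,0,0],[0,0,-0.76]],
])

```text
clock: 4.6
position: [441.0, 230.0, 261.7]
ee_rot: [0.853, -0.522, 0.0, -0.0]
contact_force: [0.2, -0.6, -0.5]
gripper_width: 14.9
grasp_force: 0.0
```

```bash
cat > g.py <<'E'
from h import *
from scipy.spatial.transform import Rotation as R
s=read_state();M=R.from_quat(s['ee_rot']).as_matrix()
p=np.array(s['position']);print(s['clock'],p.round(1),np.round(s['joints'],2),'x ang',np.degrees(np.arctan2(M[1,0],M[0,0])).round(2),'y ang',np.degrees(np.arctan2(M[1,1],M[0,1])).round(2),M[2].round(3),np.round(s['contact_force'],1))
E
python3 g.py
```

```text
4.6 [441.  230.  261.7] [ 0.81  0.14 -0.25  0.   -1.18 -0.34] x ang -62.96 y ang -152.96 [ 0. -0. -1.] [ 0.2 -0.6 -0.5]
```

The tool x axis is now along the wedge heading, 50 mm behind its back face. I'll descend, then look before pushing.

jog_arm([
  [15,[0,-0.04,0.5],[0,0,0]],
  [15,[0,-0.04,1],[0,0,0]],
  [15,[0,-0.04,1],[0,0,0]],
])

```text
clock: 4.97
position: [442.4, 230.5, 158.4]
ee_rot: [0.853, -0.522, -0.001, 0.004]
contact_force: [-0.5, 0.1, -0.0]
gripper_width: 14.8
grasp_force: 0.0
```

jog_arm([
  [15,[0,0,0.5],[0,0,0]],
  [15,[0,0,1],[0,0,0]],
  [15,[0,0,1],[0,0,0]],
])

```text
clock: 5.35
position: [443.6, 231.9, 60.5]
ee_rot: [0.854, -0.521, -0.0, 0.002]
contact_force: [1.0, 0.8, 0.2]
gripper_width: 14.8
grasp_force: 0.0
```

jog_arm([
  [15,[0,0,0.25],[0,0,0]],
  [15,[0,0,0.4],[0,0,0]],
  [15,[0,0,0.5],[0,0,0]],
  [15,[0,0,0.55],[0,0,0]],
  [15,[0,0,0.55],[0,0,0]],
])

```text
clock: 5.98
position: [444.6, 233.3, 7.1]
ee_rot: [0.854, -0.52, 0.0, -0.001]
contact_force: [-0.0, 0.6, 0.7]
gripper_width: 15.1
grasp_force: 0.0
```

```bash
python3 g.py; python3 - <<'E'
from h import *
a=grab('side')['img'];b=grab('wrist')['img']
c=np.vstack([cv2.resize(a[200:384,130:400],None,fx=1.6,fy=1.6),cv2.resize(b,(432,300))])
cv2.imwrite('pics/s1.png',cv2.cvtColor(c,cv2.COLOR_RGB2BGR))
E
```

```text
5.975 [444.6 233.3   7.1] [ 0.81  0.47 -0.55  0.   -0.55 -0.33] x ang -62.71 y ang -152.71 [-0.    -0.001 -1.   ] [-0.   0.6  0.7]
```

View pics/s1.png

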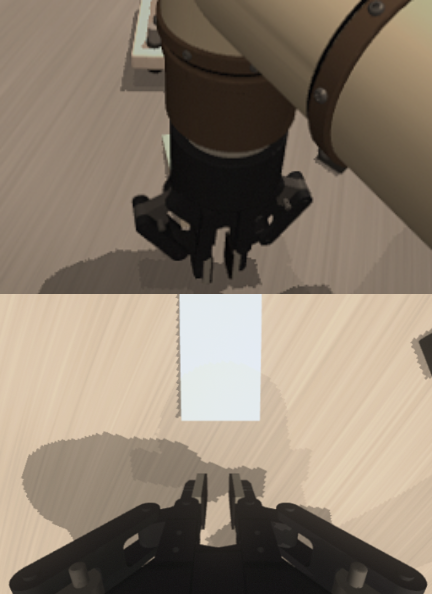

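The wrist view shows the wedge's back face parallel to the fingers and centred on them: wedge columns 181-260, fingers centred at 218. Next I'll push about 60 mm while turning left 4.9°, so that the centre line passes through the foot.

jog_arm([
  [15,[0.2,0,0],[0,0,0]],
  [15,[0.34,0,0],[0,0,0]],
  [15,[0.4,0,0],[0,0,0]],
  [15,[0.52,-0.001,0],[0,0,-0.016]],
  [15,[0.64,-0.004,0],[0,0,-0.033]],
  [15,[0.76,-0.009,0],[0,0,-0.049]],
  [15,[0.88,-0.016,0],[0,0,-0.066]],
  [15,[1.0,-0.026,0],[0,0,-0.082]],
  [15,[1.0,-0.026,0],[0,0,-0.082]],
])

```text
clock: 7.2
position: [492.5, 144.8, 6.4]
ee_rot: [0.875, -0.484, 0.0, -0.0]
contact_force: [-0.4, -0.6, -0.1]
gripper_width: 15.3
grasp_force: 0.0
```

```bash
python3 g.py; cat > w.py <<'E'
from h import *
import sys
from scipy.spatial.transform import Rotation as R
d=grab('wrist');s=d['state'];T=np.eye(4);T[:3,:3]=R.from_quat(s['ee_rot']).as_matrix();T[:3,3]=s['position']
d['extrinsics']=T@np.array(d['tool_from_camera']);W=cloud(d);pickle.dump((d,W),open('wr.pkl','wb'))
i=np.linalg.inv(T);L=W@i[:3,:3].T+i[:3,3]
# base top in world
m=(abs(W[...,2]-50)<5);Q=W[m];print('n base',len(Q))
hsv=cv2.cvtColor(d['img'],cv2.COLOR_RGB2HSV)
m=(hsv[...,1]<40)&(hsv[...,2]>150)&(W[...,2]<26)&(abs(L[...,1])<60)&(L[...,0]>5)&(L[...,0]<150)
l,lab,st,_=cv2.connectedComponentsWithStats(m.astype(np.uint8))
if l>1:
    k=1+st[1:,4].argmax();P=W[lab==k];PL=L[lab==k]
    r=cv2.minAreaRect(P[:,:2].astype(np.float32));print('rect',r,cv2.boxPoints(r).round(1).tolist());print('tool xy range',PL.min(0).round(1),PL.max(0).round(1))
im=d['img']
cv2.imwrite(f'pics/{sys.argv[1]}.png',cv2.cvtColor(im,cv2.COLOR_RGB2BGR))
E
python3 w.py w2
```

```text
7.2 [492.5 144.8   6.4] [ 0.6   0.48 -0.52  0.   -0.56 -0.04] x ang -57.87 y ang -147.87 [ 0. -0. -1.] [-0.4 -0.6 -0.1]
n base 2357
rect ((527.4000244140625, 90.05207824707031), (51.90010070800781, 121.21893310546875), 33.68450164794922) [[472.20001220703125, 126.0999984741211], [539.4000244140625, 25.200000762939453], [582.5999755859375, 54.0], [515.4000244140625, 154.89999389648438]]
tool xy range [  5.  -25.5 -16. ] [125.5  27.    8.8]
```

View pics/w2.png

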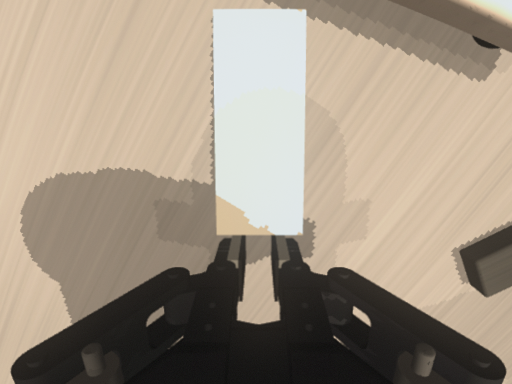

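The wrist view shows the wedge straight ahead of the fingers, columns 213-306, with its front edge at row 10 and back at row 235. The base edge is at upper right. I'll measure the foot in the wedge frame.

```bash
python3 - <<'E'
from h import *
d,W=pickle.load(open('wr.pkl','rb'))
hsv=cv2.cvtColor(d['img'],cv2.COLOR_RGB2HSV)
m=(hsv[...,1]<45)&(hsv[...,2]>185)
c=[]
for r in range(20,225,15):
    k=np.where(m[r,190:330])[0]+190
    a,b=W[r,k[0]+1],W[r,k[-1]-1]; c.append((a+b)/2)
c=np.array(c)
v=cv2.fitLine(c[:10,:2].astype(np.float32),cv2.DIST_HUBER,0,.01,.01).ravel();u=v[:2]*np.sign(v[0])
print(c[:,2].round(1),'head',np.degrees(np.arctan2(u[1],u[0])),c[0],c[9])
f=np.array([574.3,16.1])-c[0,:2]
print('foot lateral left',u[0]*f[1]-u[1]*f[0],'fwd of row20 pt',f@u)
print('front row', [W[r,260].round(1).tolist() for r in(8,10,12,14)])
E
```

```text
[ 3.2  4.9  5.4  6.9  8.5  9.9 10.5  6.5  5.8 13.8 14.8  7.6 17.7 18.5] head -57.198708 [555.11589757  44.14111536   3.20225028] [520.96743032  98.56296489  13.83097469]
foot lateral left 0.9346491987108703 fwd of row20 pt 33.96263201859602
front row [[558.2, 38.7, -0.2], [557.3, 40.1, 2.2], [556.7, 41.2, 3.3], [556.5, 41.5, 1.9]]
```

The foot is within about 1 mm of the wedge's centre line, with the thin edge about 30 mm short of it. I'll push straight on.

jog_arm([
  [15,[0.1,0,0],[0,0,0]],
  [15,[0.2,0,0],[0,0,0]],
  [15,[0.3,0,0],[0,0,0]],
  [15,[0.38,0,0],[0,0,0]],
  [15,[0.42,0,0],[0,0,0]],
  [15,[0.42,0,0],[0,0,0]],
])

```text
clock: 8.0
position: [514.7, 109.3, 6.3]
ee_rot: [0.875, -0.483, 0.0, 0.0]
contact_force: [-1.4, -0.6, 0.3]
gripper_width: 14.9
grasp_force: 0.0
```

jog_arm([
  [15,[0.015,0,0],[0,0,0]],
  [15,[0.03,0,0],[0,0,0]],
  [15,[0.03,0,0],[0,0,0]],
])

```text
clock: 8.38
position: [516.1, 107.1, 6.3]
ee_rot: [0.876, -0.483, -0.0, 0.0]
contact_force: [-0.6, -0.4, 0.0]
gripper_width: 15.0
grasp_force: 0.1
```

```bash
python3 g.py
```

```text
8.375 [516.1 107.1   6.3] [ 0.51  0.5  -0.49  0.   -0.58  0.05] x ang -57.79 y ang -147.79 [ 0.  0. -1.] [-0.6 -0.4  0. ]
```

jog_arm([
  [15,[0.015,0,0],[0,0,0]],
  [15,[0.03,0,0],[0,0,0]],
  [15,[0.03,0,0],[0,0,0]],
])

```text
clock: 8.75
position: [517.9, 104.5, 6.3]
ee_rot: [0.875, -0.483, 0.0, 0.0]
contact_force: [-0.1, 0.3, 0.1]
gripper_width: 15.0
grasp_force: 0.0
```

jog_arm([
  [15,[0.015,0,0],[0,0,0]],
  [15,[0.03,0,0],[0,0,0]],
  [15,[0.03,0,0],[0,0,0]],
])

```text
clock: 9.12
position: [519.5, 101.9, 6.3]
ee_rot: [0.875, -0.483, 0.0, -0.0]
contact_force: [0.3, 0.2, -0.3]
gripper_width: 15.1
grasp_force: 0.0
```

jog_arm([
  [15,[0.015,0,0],[0,0,0]],
  [15,[0.03,0,0],[0,0,0]],
  [15,[0.03,0,0],[0,0,0]],
])

```text
clock: 9.5
position: [521.1, 99.4, 6.3]
ee_rot: [0.875, -0.483, 0.0, -0.0]
contact_force: [0.4, -0.9, -0.3]
gripper_width: 14.6
grasp_force: 0.0
```

jog_arm([
  [15,[0.015,0,0],[0,0,0]],
  [15,[0.03,0,0],[0,0,0]],
  [15,[0.03,0,0],[0,0,0]],
])

```text
clock: 9.88
position: [522.7, 96.8, 6.3]
ee_rot: [0.875, -0.483, 0.0, -0.0]
contact_force: [-0.1, 0.3, -0.8]
gripper_width: 14.7
grasp_force: 0.0
```

jog_arm([
  [15,[0.015,0,0],[0,0,0]],
  [15,[0.03,0,0],[0,0,0]],
  [15,[0.03,0,0],[0,0,0]],
])

```text
clock: 10.25
position: [524.3, 94.3, 6.3]
ee_rot: [0.875, -0.483, 0.0, -0.0]
contact_force: [0.2, -0.2, 0.1]
gripper_width: 14.6
grasp_force: 0.0
```

jog_arm([
  [15,[0.015,0,0],[0,0,0]],
  [15,[0.03,0,0],[0,0,0]],
  [15,[0.03,0,0],[0,0,0]],
])

```text
clock: 10.62
position: [525.9, 91.8, 6.3]
ee_rot: [0.875, -0.483, 0.0, -0.0]
contact_force: [-0.7, -0.3, -0.6]
gripper_width: 15.3
grasp_force: 0.0
```

jog_arm([
  [15,[0.015,0,0],[0,0,0]],
  [15,[0.03,0,0],[0,0,0]],
  [15,[0.03,0,0],[0,0,0]],
])

```text
clock: 11.0
position: [527.5, 89.2, 6.3]
ee_rot: [0.875, -0.483, 0.0, -0.0]
contact_force: [-0.0, 0.0, 0.8]
gripper_width: 15.0
grasp_force: 0.1
```

jog_arm([
  [15,[0.015,0,0],[0,0,0]],
  [15,[0.03,0,0],[0,0,0]],
  [15,[0.03,0,0],[0,0,0]],
])

```text
clock: 11.38
position: [529.0, 86.7, 6.3]
ee_rot: [0.875, -0.483, 0.0, 0.0]
contact_force: [0.4, 0.2, -1.0]
gripper_width: 14.9
grasp_force: 0.1
```

```bash
python3 g.py;python3 w.py w3
```

```text
11.375 [529.   86.7   6.3] [ 0.47  0.51 -0.47  0.   -0.59  0.1 ] x ang -57.8 y ang -147.8 [ 0. -0. -1.] [ 0.4  0.2 -1. ]
n base 44293
rect ((547.6343994140625, 54.315223693847656), (66.79407501220703, 46.48771667480469), 14.814461708068848) [[509.3999938964844, 68.19999694824219], [521.2999877929688, 23.299999237060547], [585.9000244140625, 40.400001525878906], [574.0, 85.30000305175781]]
tool xy range [  5.1 -25.4 -15.5] [67.5 26.6  8.4]
```

View pics/w3.png

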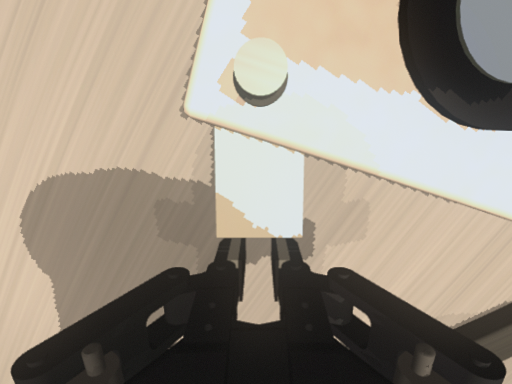

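The wrist view shows the short foot's screw head at (260,70). It lies on the wedge's centre line, column 260, and the wedge is square to the fingers. I'll locate the screw head to see how far remains.

```bash
python3 - <<'E'
from h import *
d,W=pickle.load(open('wr.pkl','rb'))
m=np.zeros((384,512),np.uint8);cv2.circle(m,(260,67),24,1,-1)
P=W[m>0];P=P[P[:,2]>53];f=P.mean(0);print('screw',f,len(P))
t=np.array(d['state']['position'])[:2];print('dist TCP-foot',np.linalg.norm(f[:2]-t))
print('back row',[W[r,260].round(1).tolist() for r in(225,230,233,235,237)])
E
```

```text
screw [574.33901101  14.24061044  73.81493888] 1782
dist TCP-foot 85.42197884705448
back row [[538.3, 70.6, 19.2], [536.8, 73.0, 19.3], [536.1, 74.1, 20.2], [535.3, 75.2, 19.7], [534.9, 75.9, 20.5]]
```

jog_arm([
  [15,[0.015,0,0],[0,0,0]],
  [15,[0.03,0,0],[0,0,0]],
  [15,[0.03,0,0],[0,0,0]],
])

```text
clock: 11.8
position: [530.7, 84.1, 6.3]
ee_rot: [0.875, -0.483, 0.0, -0.0]
contact_force: [0.6, -0.7, -0.1]
gripper_width: 15.1
grasp_force: 0.1
```

jog_arm([
  [15,[0.01,0,0],[0,0,0]],
  [15,[0.02,0,0],[0,0,0]],
  [15,[0.02,0,0],[0,0,0]],
])

```text
clock: 12.18
position: [531.7, 82.5, 6.3]
ee_rot: [0.875, -0.483, 0.0, 0.0]
contact_force: [0.6, 0.0, 0.4]
gripper_width: 14.9
grasp_force: 0.2
```

jog_arm([
  [15,[0.01,0,0],[0,0,0]],
  [15,[0.02,0,0],[0,0,0]],
  [15,[0.02,0,0],[0,0,0]],
])

```text
clock: 12.55
position: [532.7, 80.8, 6.3]
ee_rot: [0.875, -0.483, 0.0, 0.0]
contact_force: [-0.8, 0.7, 0.1]
gripper_width: 14.6
grasp_force: 0.3
```

jog_arm([
  [15,[0.01,0,0],[0,0,0]],
  [15,[0.02,0,0],[0,0,0]],
  [15,[0.02,0,0],[0,0,0]],
])

```text
clock: 12.92
position: [533.6, 79.3, 6.3]
ee_rot: [0.875, -0.483, -0.0, -0.0]
contact_force: [-2.0, 2.7, 0.8]
gripper_width: 14.8
grasp_force: 1.6
```

jog_arm([
  [15,[0.005,0,0],[0,0,0]],
  [15,[0.01,0,0],[0,0,0]],
  [15,[0.01,0,0],[0,0,0]],
])

```text
clock: 13.3
position: [534.1, 78.5, 6.3]
ee_rot: [0.875, -0.483, -0.0, -0.0]
contact_force: [-2.5, 3.6, 1.6]
gripper_width: 15.0
grasp_force: 2.5
```

jog_arm([
  [15,[0.005,0,0],[0,0,0]],
  [15,[0.01,0,0],[0,0,0]],
  [15,[0.01,0,0],[0,0,0]],
])

```text
clock: 13.68
position: [534.5, 77.9, 6.3]
ee_rot: [0.875, -0.483, -0.0, -0.0]
contact_force: [-2.9, 4.8, 1.3]
gripper_width: 15.2
grasp_force: 3.1
```

jog_arm([
  [15,[0.005,0,0],[0,0,0]],
  [15,[0.01,0,0],[0,0,0]],
  [15,[0.01,0,0],[0,0,0]],
])

```text
clock: 14.05
position: [534.9, 77.3, 6.3]
ee_rot: [0.875, -0.483, -0.0, -0.0]
contact_force: [-4.3, 6.7, 1.9]
gripper_width: 15.0
grasp_force: 3.8
```

jog_arm([
  [15,[0.006,0,0],[0,0,0]],
  [15,[0.008,0,0],[0,0,0]],
  [15,[0.008,0,0],[0,0,0]],
])

```text
clock: 14.42
position: [535.2, 76.8, 6.3]
ee_rot: [0.875, -0.483, -0.0, -0.0]
contact_force: [-4.8, 7.2, 1.2]
gripper_width: 15.1
grasp_force: 4.4
```

The push has climbed to about 8.7 N, so the wedge is snug. I'll back off straight, then lift clear.

jog_arm([
  [15,[-0.03,0,0],[0,0,0]],
  [15,[-0.1,0,0],[0,0,0]],
  [15,[-0.3,0,0],[0,0,0]],
  [15,[-0.6,0,0],[0,0,0]],
  [15,[-0.8,0,-0.2],[0,0,0]],
  [15,[-1,0,-0.6],[0,0,0]],
  [15,[-1,0,-1],[0,0,0]],
  [15,[-1,0,-1],[0,0,0]],
])

```text
clock: 15.42
position: [484.4, 162.0, 109.7]
ee_rot: [0.876, -0.483, 0.002, -0.003]
contact_force: [-0.2, 0.9, -1.0]
gripper_width: 15.4
grasp_force: 0.0
```

jog_arm([
  [15,[-0.5,0,-0.5],[0,0,0]],
  [15,[-1,0,-1],[0,0,0]],
  [15,[-1,0,-1],[0,0,0]],
  [15,[-1,0,-1],[0,0,0]],
])

```text
clock: 15.92
position: [428.7, 245.4, 205.9]
ee_rot: [0.876, -0.483, -0.0, 0.0]
contact_force: [-0.3, -1.1, -0.2]
gripper_width: 14.8
grasp_force: 0.0
```

```bash
python3 g.py;python3 - <<'E'
from h import *
for n in('top','side'):
    d=grab(n);W=cloud(d);z=W[...,2]
    b=(z>44)&(z<56)&(abs(W[...,0]-500)<250)&(abs(W[...,1]+30)<200)
    l,lab,st,ce=cv2.connectedComponentsWithStats(b.astype(np.uint8))
    k=1+st[1:,4].argmax();Q=W[lab==k]
    r=cv2.minAreaRect(Q[:,:2].astype(np.float32));print(n,r)
    cv2.imwrite(f'pics/{n}9.png',cv2.resize(cv2.cvtColor(d['img'],cv2.COLOR_RGB2BGR)[130:330,60:330],None,fx=2,fy=2))
    if n=='top':
        hsv=cv2.cvtColor(d['img'],cv2.COLOR_RGB2HSV)
E
```

```text
15.925 [428.7 245.4 205.9] [ 0.85  0.18 -0.34 -0.   -1.04 -0.29] x ang -57.74 y ang -147.74 [-0.  0. -1.] [-0.3 -1.1 -0.2]
top ((531.997314453125, -57.556068420410156), (169.4440155029297, 159.85691833496094), 15.160515785217285)
side ((595.2987670898438, -2.0037994384765625), (51.28004455566406, 121.2301254272461), 43.9292106628418)
```

View pics/side9.png

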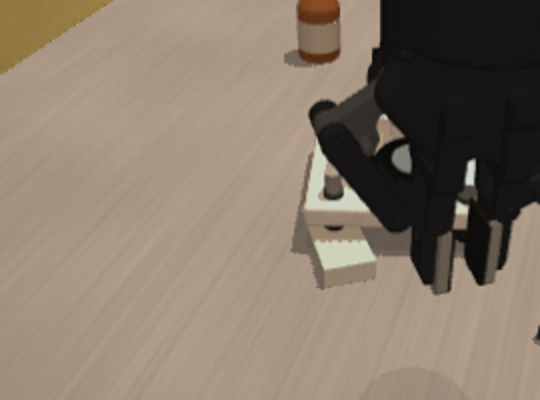

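View pics/top9.png

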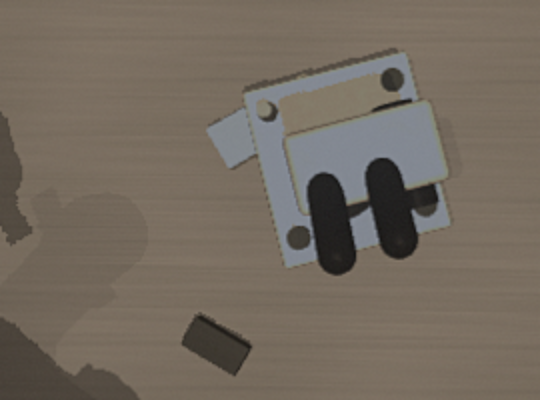

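The side view shows the wedge under the short foot, with its back at (345,275) in the crop. The top view shows the microscope unmoved, with its base centre still within about 0.5 mm, and the block unmoved. One last check that the wedge did not spring back when I released it.

```bash
python3 - <<'E'
from h import *
d=grab('top');W=cloud(d);m=np.zeros((384,512),bool);m[180:218,160:190]=1
m&=(W[...,2]>9)&(W[...,2]<27)
P=W[m];u=np.array([np.cos(np.radians(-57.5)),np.sin(np.radians(-57.5))])
s=(np.array([574.3,15])-P[:,:2])@u
print(len(P),'foot to back face mm',np.percentile(s,[90,97,100]),'expected ~',np.linalg.norm([574.3-541.9,15-66.1]))
E
```

```text
457 foot to back face mm [59.47134324 61.89800873 63.08583439] expected ~ 60.50595012062862
```

```bash
python3 -c "
from bench import *
print(job_done())"
```

```text
the job is handed in; nothing more can be done
None
```

I pushed the wedge thin end first under the short foot until it was snug at about 8.7 N, and it stayed put when I backed off; the microscope did not measurably shift (level not measured separately), the bystanders were not touched, the hand is clear, and the job is handed in at about 16 s with no verdict shown.

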